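Index the finishing carousel to the wax tin and bolt it

TASK

Push the turning pegs on the rim of the little finishing carousel until the square wax tin faces the front, where the sliding bolt is, and keep all four containers standing in their places. Then slide the bolt fully home between the two prongs under the tin, against its rubber buffers, firm it in there with a steady push of about 15 N for a second and let go, so the carousel stays locked. Never force the bolt with more than 25 N, neither against the buffers nor against a prong that is out of line, and leave the other things on the bench alone.

Things in the scene. Friction and masses are not known exactly. Their poses are not given: they have to be found in the camera images.
- base: fixed plywood base of the carousel: a round foot 190 mm across with a tongue 60 mm wide and 28 mm high that reaches out to 195 mm from the turning axis. Origin: on the bench under the turning axis. Its x axis points from the front (tongue and bolt side, roughly towards the robot) to the back, z up; so the front is the base's -x side.
- carousel: round plywood disc, 230 mm across, 18 mm thick, turning endlessly both ways about the upright axis through the base's origin; friction (0.25 N m, 2 to 3 N at a peg) keeps it where it is left. Origin: centre of its underside, 28 mm above the bench. Its yaw is the turning angle. Four container places lie 65 mm from the axis, at 0, 90, 180 and 270 degrees from its x axis.
- peg (a point): one of four equal wooden turning pegs on the disc, 14 mm thick, 45 mm tall (46 to 91 mm above the bench), 105 mm from the axis, at 45, 135, 225 and 315 degrees from the disc's x axis; they are for pushing sideways along the rim. Point: half-way up the peg at 45 degrees.
- fork (a point): one of four equal forks on the disc's rim, one outside each container place (0, 90, 180, 270 degrees): two radial steel prongs, each 6 mm thick with a round tip, 13 mm gap between them, reaching out to 132 mm from the axis, 31 to 43 mm above the bench. Point: mid gap at the tips of the fork at 0 degrees.
- tin_center (a point): the wax tin: the only square container on the carousel, plain metal with a slightly wider lid, 49 x 49 mm, 55 mm tall, loose; its top is 101 mm above the bench. Point: its centre, half-way up. It stands on any of the four places.
- jar_center (a point): round glass jar, 54 mm across, 66 mm tall, loose on the carousel. Point: its centre.
- can_center (a point): round can, 52 mm across, 52 mm tall, loose on the carousel. Point: its centre.
- cup_center (a point): round wooden cup, 56 mm across, 50 mm tall, loose on the carousel. Point: its centre.
- bolt: steel bolt sliding along the base's x axis on the tongue: bar 10 mm wide, carriage 20 mm long and 36 mm wide, upright post. It stays where it is left (friction 2.5 N). Origin: under the post's axis, 28 mm above the bench. Drawn back, the origin is at base x -0.174 to -0.170; it meets the buffers (home) at base x -0.154.
- nose (a point): the bolt's round nose tip, 36 mm ahead of its origin, 36 mm above the bench; home, it is 14 mm deep between the prongs, with 1.5 mm play to each side. It draws in a fork that is up to about 3 mm out of line; beyond that it runs onto a prong.
- post (a point): the bolt's upright round wooden post, 20 mm thick, top 92 mm above the bench, by which the bolt is pushed along the base's +x (push or grip it). Point: on its axis, 68 mm above the bench.
- buffer: two small fixed rubber stop blocks on the tongue, either side of the bolt, that the carriage runs against when the bolt is home; they are stiff and give less than 1 mm at 15 N. Origin: on the tongue (28 mm above the bench), midway between them, 139.5 mm in front of the turning axis.
- mallet: a bystander on the bench; its pose is given for keeping clear of it: wooden mallet lying down, head 75 x 130 x 60 mm, handle 240 mm
- screwdriver: a bystander on the bench; its pose is given for keeping clear of it: screwdriver with a wooden handle, about 200 mm long, lying down
- sander: a bystander on the bench; its pose is given for keeping clear of it: cork sanding block 110 x 65 mm, 47 mm tall
- glue: a bystander on the bench; its pose is given for keeping clear of it: standing glue bottle, 56 mm across, 160 mm tall
- offcut: a bystander on the bench; its pose is given for keeping clear of it: wooden offcut 130 x 50 x 30 mm

How it is judged:
On the way, in this order (a step that is already met when the one before it is completed fails the run):
1. the carousel has been turned and stands still with the square tin facing the front, the bolt still drawn back (x of tin_center in the frame of base below -0.04 m and y of tin_center in the frame of base between -0.009 and 0.009 m and angular speed of carousel below 0.05 rad/s and x of bolt in the frame of base below -0.164 m), for 0.2 s.
2. the bolt is home on its buffers and held there with a push of 8 to 20 N for 0.4 s (x of bolt in the frame of base above -0.156 m and contact force between bolt and buffer between 8 and 20 N), for 0.4 s.
At the end, for the whole second after the job is handed in: Bolt home within 2 mm of its buffers, between the prongs of the tin's fork; carousel square to the base within 0.03 rad, tin at the front within 9 mm of the centre line; all four containers upright (0.2 rad) on the disc, 50 to 80 mm from its axis; all at rest (x of tin_center in the frame of base below -0.04 m and y of tin_center in the frame of base between -0.009 and 0.009 m and (angle between the x axis of carousel and the x axis of base, either way round below 0.03 rad or angle between the x axis of carousel and the y axis of base, either way round below 0.03 rad) and x of bolt in the frame of base above -0.156 m and angular speed of carousel below 0.05 rad/s and linear speed of bolt below 0.01 m/s and angle between each of tin_center, jar_center, can_center, cup_center's own z axis and vertical below 0.2 rad and horizontal distance between tin_center and carousel between 0.05 and 0.08 m and distance between each of tin_center, jar_center, can_center, cup_center and carousel below 0.098 m and horizontal distance between jar_center and carousel between 0.05 and 0.08 m and horizontal distance between can_center and carousel between 0.05 and 0.08 m and horizontal distance between cup_center and carousel between 0.05 and 0.08 m); the robot touches nothing.
It fails at once if the bolt is forced with more than 25 N against the buffers (contact force between bolt and buffer above 25 N).
It fails at once if the bolt is forced with more than 25 N against the prongs (contact force between bolt and carousel above 25 N).
It fails at once if a container on the carousel tips over (angle between any of tin_center, jar_center, can_center, cup_center's own z axis and vertical above 0.5 rad).
It fails at once if another thing on the bench is moved by more than 30 mm (distance of any of mallet, screwdriver, sander, glue, offcut from where it was at the start of the episode above 0.03 m).
It also fails if it takes over 67 s, if anything falls off the work surface, if the arm or the gripper's body presses on something with over 40 N, if the wrist force passes 120 N, or if a joint passes its speed limit or range.

ROBOT

A 6-joint arm with a two-finger parallel gripper is mounted at the origin on the work surface. World frame = base frame: x ahead of the robot, y to its left, z up, the work surface at z = 0. Lengths are in m, angles in rad, forces in N, time in s.
With the tool pointing down it reaches from about 0.275 to 0.875 m from the base axis. Payload 12.5 kg.
Tool frame: the origin (TCP) lies at the very end of the fingers, on their centre line; the grasp point (between the pads) lies 19 mm behind it; z points along the fingers, y is the line along which they close (so a half turn about z gives the same grasp; the last joint's range is limited). The gripper opens to 85 mm and grips with 20 to 120 N. Pads are 22 mm wide; open, the fingers measure 114 mm over their backs; the gripper's body (76 mm by 85 mm) begins 54 mm behind the grasp point. The pads swing forward as they close: fully open they stand 13 mm farther back than shut.
Start: joints at [1.074, 0.351, 1.652, -0, 1.139, -0.085], TCP at [0.22, 0.504, 0.231] pointing down, gripper open.
Joint ranges: [-2.75, 2.75], [-0.79, 2.1], [0.01, 2.65], [-1.57, 4.71], [0.07, 3.14], [-2.87, 2.87]. Speed limits (rad/s): [2.22, 2.22, 2.79, 3.14, 3.14, 3.14].

INTERFACE

Orientations are given as a 3x3 rotation matrix whose columns are the frame's x, y, z axes.
In Python, from bench import manip gives the robot as it stands. Calls block until the motion is done:
- manip.move_ptp(position, orientation): joint-space move of the TCP to a pose.
- manip.move_l(position, attitude=None, max_speed=0.15): straight line of the TCP; attitude=None keeps the orientation; max_speed is the mean speed in m/s.
- manip.move_j(angles): joint-space move.
- manip.set_gripper(opening, effort=None): opening from 0.0 (shut) to 1.0 (fully open); effort is the grip in N (None keeps the last); returns when the fingers have stopped.
- manip.dwell(seconds).
- manip.inverse_kinematics(position, orientation): joint angles nearest the present ones, or None.
- manip.grab_frame(name): name is "scene" or "top" or "wrist"; returns (picture, depth): 384x512x3 uint8, red, green, blue; 384x512 float32, m along the optical axis (not along the pixel's ray), 0 where there is no reading.
- manip.get_calibration(name): a dict with "camera_matrix" (3x3 intrinsics, pixels), "R" (3x3) and "t" (3): a world point X has camera coordinates R X + t. Camera axes: x right, y down, z forward; pixel columns grow to the right and rows downward; lengths in m; the calibration is good to about 2 mm. The wrist camera is an equidistant fisheye: a pixel r from the principal point sees the ray r / f radians off the axis. A picture is of the moment at which its call begins: read the wrist's pose just before it. get_calibration takes no time and is no camera call; for the wrist camera it gives the pose at the moment of the call.
A pose or a line that the arm cannot do raises manip.Unreachable and nothing moves.
- manip.sign_off(): hands the job in; it is judged then, once.
Trained networks look in the newest picture that a camera, given by its name, has taken for a name from the list of things; names that differ only in an ending like _2 or _b are one class to them, and where a whole thing is asked for, a point or a joint stands for the part that bears it (a point fixed in the world has none). Each returns a list of dicts, best first, with "confidence" (0 to 1); they miss things now and then, are a little off and sometimes report something else, mostly with a low value. They report only what shows in the picture. A call takes as long as a camera call.
- manip.look_for(camera, name): "at" ([x, y, z] in m, in world coordinates, good to about 4 mm: the middle of the surface that is visible of it).
Readings, each from a call of its own:
- manip.current_time(): time.
- manip.current_qpos(): joint angles.
- manip.current_joint_vel(): joint speeds.
- manip.current_joint_torque(): joint torques, N m.
- manip.current_ee_pos(): TCP position.
- manip.current_tcp_rot(): TCP orientation.
- manip.current_force(): force on the tool from outside, world axes, zero at the start.
- manip.current_ft_torque(): the same for the moment, N m.
- manip.current_grip_width(): opening from 0.0 (shut) to 1.0 (fully open).
- manip.current_grip_force(): force on a finger pad.
Only numpy, scipy, OpenCV 4.12 (cv2) and the standard library are available. Lean on these libraries where they do the work, as an engineer would, in place of code of your own. Each camera call takes 0.05 s, during which the arm holds its last target. There are 200 camera calls.

## Working session

There is one attempt and no reset: what is moved stays moved. The work goes in short steps, each a Python script; the robot and the scene stay as the last script left them, time stands still between calls to the robot, and variables do not carry over. Pictures are saved under pics/ and viewed, at most 10 in all, crops included, and the job is handed in when it is done.

```bash
mkdir -p pics; ls
python3 - <<'E'
from bench import manip
import cv2,numpy as np
ims=[]
for c in ("scene","top"):
    im,d=manip.grab_frame(c); cv2.imwrite(f"pics/{c}0.png",im[:,:,::-1])
    for n in ("base","carousel","peg","fork","tin_center","jar_center","can_center","cup_center","bolt","nose","post","buffer","mallet","screwdriver","sander","glue","offcut"):
        print(c,n,[(np.round(r["at"],3).tolist(),round(r["confidence"],2)) for r in manip.look_for(c,n)[:5]])
print(manip.current_time())
E
```

```text
pics
scene base [([0.507, 0.072, 0.025], 0.69)]
scene carousel [([0.674, 0.051, 0.044], 0.62), ([0.718, -0.321, 0.075], 0.38)]
scene peg [([0.666, 0.047, 0.046], 0.75)]
scene fork [([0.667, 0.048, 0.047], 0.86), ([0.488, 0.066, 0.058], 0.16)]
scene tin_center [([0.707, 0.051, 0.093], 0.65), ([0.486, 0.066, 0.057], 0.61)]
scene jar_center [([0.616, 0.072, 0.091], 0.91)]
scene can_center [([0.6, -0.016, 0.09], 0.64), ([0.466, -0.41, 0.017], 0.42), ([0.595, -0.386, 0.02], 0.15)]
scene cup_center [([0.683, -0.043, 0.081], 0.82)]
scene bolt [([0.489, 0.067, 0.055], 0.61)]
scene nose [([0.488, 0.065, 0.059], 0.69)]
scene post [([0.486, 0.066, 0.06], 0.63)]
scene buffer []
scene mallet [([0.743, 0.421, 0.044], 0.86)]
scene screwdriver [([0.466, -0.405, 0.014], 0.65)]
scene sander [([0.594, -0.389, 0.02], 0.59)]
scene glue [([0.716, -0.321, 0.076], 0.74), ([0.381, 0.385, 0.033], 0.28), ([0.685, -0.042, 0.083], 0.18)]
scene offcut [([0.38, 0.384, 0.031], 0.87), ([0.669, 0.047, 0.05], 0.16)]
top base [([0.5, 0.055, 0.026], 0.82)]
top carousel [([0.637, 0.002, 0.049], 0.95), ([0.482, 0.054, 0.04], 0.26)]
top peg [([0.64, 0.003, 0.044], 0.95)]
top fork [([0.638, 0.005, 0.045], 0.86)]
top tin_center [([0.694, 0.038, 0.104], 0.88)]
top jar_center [([0.6, 0.056, 0.112], 0.88)]
top can_center [([0.585, -0.033, 0.1], 0.81), ([0.48, 0.055, 0.041], 0.72)]
top cup_center [([0.686, -0.051, 0.07], 0.75), ([0.715, 0.399, 0.062], 0.32), ([0.483, 0.053, 0.045], 0.19)]
top bolt [([0.64, 0.005, 0.045], 0.69), ([0.483, 0.056, 0.04], 0.49)]
top nose []
top post [([0.482, 0.054, 0.04], 0.44)]
top buffer []
top mallet [([0.717, 0.399, 0.056], 0.97)]
top screwdriver [([0.454, -0.416, 0.021], 0.82)]
top sander [([0.581, -0.392, 0.024], 0.92)]
top glue [([0.701, -0.329, 0.104], 0.56)]
top offcut [([0.366, 0.37, 0.029], 0.92)]
1.8
```

View pics/top0.png

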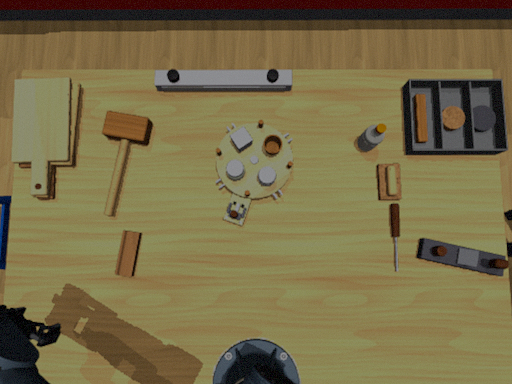

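View pics/scene0.png

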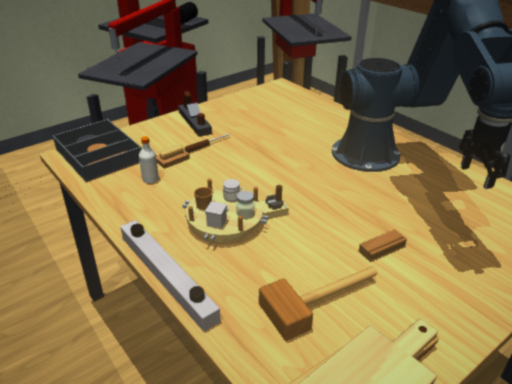

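Run:
```python
from bench import manip
for c in ("scene","top","wrist"):
    k=manip.get_calibration(c); print(c,k["camera_matrix"].round(1).tolist(),k["R"].round(3).tolist(),k["t"].round(3), (-k["R"].T@k["t"]).round(3))
print(manip.current_tcp_rot().round(3).tolist(),manip.current_force())
```

```text
scene [[485.2, 0.0, 246.6], [0.0, 485.2, 189.4], [0.0, 0.0, 1.0]] [[-0.788, 0.615, -0.001], [0.352, 0.45, -0.821], [-0.505, -0.647, -0.571]] [ 0.437 -0.134  1.794] [1.297 0.953 0.915]
top [[401.1, 0.0, 254.1], [0.0, 401.1, 192.0], [0.0, 0.0, 1.0]] [[0.001, -1.0, -0.006], [-0.991, -0.0, -0.133], [0.133, 0.006, -0.991]] [0.004 0.549 1.151] [ 0.391 -0.003  1.214]
wrist [[297.3, 0.0, 256.6], [0.0, 297.3, 192.6], [0.0, 0.0, 1.0]] [[0.399, 0.917, 0.001], [0.884, -0.385, 0.265], [0.243, -0.105, -0.964]] [-0.55  -0.035  0.377] [0.159 0.531 0.374]
[[-0.916, 0.4, -0.0], [0.4, 0.916, 0.0], [0.0, 0.0, -1.0]] [-0.39334949  0.2684122  -0.3680164 ]
```

The top picture shows the carousel at about (255,160), the tin at (241,139) and the bolt with its post at (236,210). The scene picture agrees: the tin is at the back, and the mallet, glue bottle and other things are well clear. The tin has to turn about +130° to the front. Next is a close wrist view.

```bash
cat > h.py <<'E'
from bench import manip
import numpy as np, cv2
def down(yaw):  # tool x at yaw, z down
    c,s=np.cos(yaw),np.sin(yaw); return np.array([[c,s,0],[s,-c,0],[0,0,-1.]])
def cloud(name="wrist"):
    k=manip.get_calibration(name); im,d=manip.grab_frame(name)
    K=k["camera_matrix"]; v,u=np.mgrid[0:384,0:512]
    x=(u-K[0,2])/K[0,0]; y=(v-K[1,2])/K[1,1]; r=np.hypot(x,y)+1e-9
    s=np.tan(r)/r if name=="wrist" else 1
    P=np.stack([x*s*d,y*s*d,d],-1)
    W=(P-k["t"])@k["R"]; W[d<=0]=np.nan
    return im,W
def blobs(W,z0,z1,amin=8):
    m=((W[...,2]>z0)&(W[...,2]<z1)).astype(np.uint8)
    n,L,st,_=cv2.connectedComponentsWithStats(m,connectivity=4)
    out=[]
    for i in range(1,n):
        if st[i,4]>=amin:
            p=W[L==i]; c=(p.min(0)+p.max(0))/2
            out.append((c.round(4),np.ptp(p[:,:2],axis=0).round(3),int(st[i,4]),st[i,:2]+st[i,2:4]//2))
    return out
E
python3 - <<'E'
from h import *
A=np.array([.64,.003]); b=-.31; bx=np.array([np.cos(b),np.sin(b)])
p=A+.02*bx
manip.move_ptp([*p,.33],down(b+np.pi))
im,W=cloud(); cv2.imwrite("pics/w1.png",im[:,:,::-1]); np.save("W1.npy",W)
for z0,z1 in ((.083,.0945),(.0945,.12)):
    print(z0)
    for o in blobs(W,z0,z1): print(o)
for n in("tin_center","post","nose","buffer"): print(n,[(np.round(r["at"],3).tolist(),round(r["confidence"],2)) for r in manip.look_for("wrist",n)[:3]])
print(manip.current_time())
E
```

```text
0.083
(array([0.4818, 0.0616, 0.0882]), array([0.019, 0.02 ]), 185, array([262,  22], dtype=int32))
(array([0.5412, 0.0245, 0.0883]), array([0.013, 0.012]), 90, array([249,  71], dtype=int32))
(array([0.6003, 0.0396, 0.0855]), array([0.029, 0.011]), 39, array([273, 112], dtype=int32))
(array([ 0.5905, -0.013 ,  0.0866]), array([0.045, 0.016]), 69, array([230, 119], dtype=int32))
(array([0.6222, 0.0399, 0.0848]), array([0.005, 0.004]), 9, array([279, 128], dtype=int32))
(array([0.6631, 0.1085, 0.0878]), array([0.014, 0.013]), 98, array([337, 143], dtype=int32))
(array([ 0.6252, -0.0978,  0.0883]), array([0.014, 0.014]), 99, array([181, 162], dtype=int32))
(array([ 0.6557, -0.0401,  0.0844]), array([0.003, 0.009]), 8, array([229, 170], dtype=int32))
(array([ 0.6605, -0.0309,  0.0895]), array([0.006, 0.006]), 9, array([236, 172], dtype=int32))
(array([ 0.6846, -0.0496,  0.0888]), array([0.042, 0.047]), 175, array([229, 195], dtype=int32))
(array([ 0.7469, -0.0137,  0.0879]), array([0.013, 0.013]), 88, array([268, 226], dtype=int32))
(array([ 0.7064, -0.3279,  0.0887]), array([0.052, 0.035]), 152, array([ 77, 254], dtype=int32))
0.0945
(array([0.6074, 0.059 , 0.1053]), array([0.047, 0.048]), 1191, array([292, 113], dtype=int32))
(array([ 0.5914, -0.0307,  0.0974]), array([0.047, 0.048]), 1112, array([219, 122], dtype=int32))
(array([0.6975, 0.0423, 0.0987]), array([0.065, 0.065]), 1376, array([298, 183], dtype=int32))
(array([ 0.6809, -0.0482,  0.096 ]), array([0.055, 0.055]), 303, array([229, 191], dtype=int32))
(array([ 0.7082, -0.3338,  0.1073]), array([0.053, 0.047]), 531, array([ 72, 258], dtype=int32))
tin_center [([0.696, 0.043, 0.1], 0.57), ([0.718, 0.394, 0.043], 0.27)]
post [([0.485, 0.058, 0.046], 0.88)]
nose [([0.481, 0.057, 0.045], 0.66)]
buffer []
4.4583
```

View pics/w1.png

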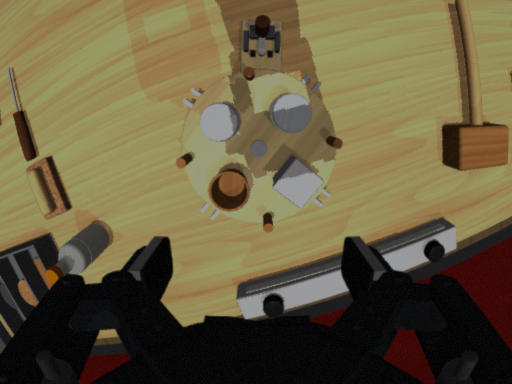

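The wrist view shows the post at (262,22), the pegs at (249,71), (337,143), (181,162) and (268,226), and the tin at (298,183). The peg circle (209 mm) and the post radius (172 mm) agree with the sizes given. The axis is at (0.644, 0.005) and the base yaw is -0.333. I'll cage the front peg and sweep it +126°.

```bash
cat >> h.py <<'E'
A=np.array([.6441,.0054]); B=-.3334; BX=np.array([np.cos(B),np.sin(B)]); BY=np.array([-BX[1],BX[0]])
def pegpose(deg,z,r=.1045):
    a=np.radians(deg); return [A[0]+r*np.cos(a),A[1]+r*np.sin(a),z],down(a-np.pi)
E
python3 - <<'E'
from h import *
qs=[manip.inverse_kinematics(*pegpose(a,.058)) for a in (169.5,230,295.9)]
print([None if q is None else np.round(q,2).tolist() for q in qs])
manip.set_gripper(.42,20)
manip.move_ptp(*pegpose(169.5,.17))
p,R=pegpose(169.5,.058); manip.move_l(p,R,.12)
manip.set_gripper(.25)
print(manip.current_force().round(1),manip.current_grip_width(),manip.current_time())
fm=0
for a in np.linspace(169.5,295.9,19)[1:]:
    p,R=pegpose(a,.058); manip.move_l(p,R,.07)
    f=manip.current_force(); fm=max(fm,np.linalg.norm(f))
    if fm>25: print("stop",a,f); break
manip.set_gripper(0,20); manip.dwell(.2)
print(fm,manip.current_ee_pos().round(4),manip.current_force().round(1),manip.current_grip_width(),manip.current_time())
E
```

```text
[[-0.04, 0.58, 1.8, -0.0, 0.76, 1.71], [-0.21, 0.63, 1.69, -0.0, 0.82, 0.49], [-0.19, 0.8, 1.35, -0.0, 0.99, -0.65]]
[-0.3 -0.5 -0. ] 0.2505884814684026 8.9417
1.3819344847498551 [ 0.6895 -0.0887  0.058 ] [-2.9 -1.2  1.3] 0.15528236554664418 15.3583
```

Run:
```python
from h import *
manip.set_gripper(.35); p,R=pegpose(295.9,.17); manip.move_l(p,R,.15)
manip.move_ptp([*(A+.03*BX),.28],down(B+np.pi))
im,W=cloud(); cv2.imwrite("pics/w2.png",im[:,:,::-1]); np.save("W2.npy",W)
base=lambda c: (np.round([(c[:2]-A)@BX,(c[:2]-A)@BY],4).tolist())
for o in blobs(W,.083,.0945,40): print(o,base(o[0]))
print()
for o in blobs(W,.0945,.12,40): print(o,base(o[0]))
print(manip.current_time())
```

```text
(array([0.4869, 0.0617, 0.0885]), array([0.01, 0.02]), 114, array([258,   4], dtype=int32)) [-0.167, 0.0018]
(array([ 0.5502, -0.0401,  0.088 ]), array([0.014, 0.013]), 126, array([191,  83], dtype=int32)) [-0.0738, -0.0737]
(array([0.599 , 0.0999, 0.0884]), array([0.014, 0.014]), 128, array([324,  83], dtype=int32)) [-0.0735, 0.0745]
(array([ 0.6172, -0.0422,  0.0861]), array([0.041, 0.024]), 125, array([208, 139], dtype=int32)) [-0.0098, -0.0538]
(array([0.669 , 0.068 , 0.0888]), array([0.048, 0.044]), 237, array([319, 150], dtype=int32)) [0.003, 0.0673]
(array([ 0.6968, -0.0158,  0.0874]), array([0.033, 0.047]), 176, array([256, 191], dtype=int32)) [0.0567, -0.0028]
(array([ 0.69  , -0.0887,  0.0875]), array([0.013, 0.013]), 125, array([195, 209], dtype=int32)) [0.0742, -0.0739]
(array([0.7387, 0.0507, 0.0877]), array([0.014, 0.014]), 127, array([319, 209], dtype=int32)) [0.0746, 0.0738]
(array([ 0.7071, -0.3244,  0.0888]), array([0.052, 0.028]), 176, array([ 62, 266], dtype=int32)) [0.1675, -0.291]

(array([0.5841, 0.0289, 0.1002]), array([0.06, 0.06]), 2014, array([260,  88], dtype=int32)) [-0.0644, 0.0026]
(array([0.6686, 0.0664, 0.0961]), array([0.055, 0.054]), 420, array([316, 149], dtype=int32)) [0.0032, 0.0657]
(array([ 0.6219, -0.0556,  0.1057]), array([0.048, 0.047]), 1592, array([197, 149], dtype=int32)) [-0.001, -0.0649]
(array([ 0.7059, -0.0178,  0.0975]), array([0.048, 0.048]), 1334, array([256, 204], dtype=int32)) [0.066, -0.0017]
(array([ 0.7079, -0.3338,  0.1073]), array([0.055, 0.045]), 622, array([ 56, 271], dtype=int32)) [0.1713, -0.2996]
17.3
```

View pics/w2.png

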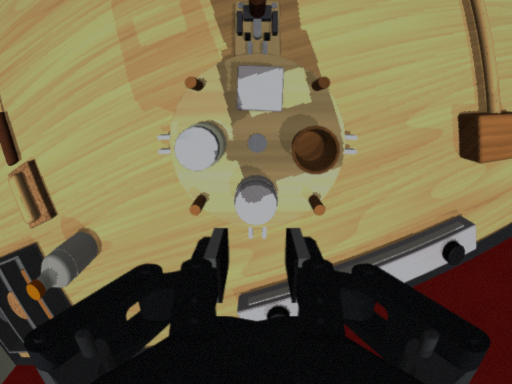

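The second picture shows the tin at (260,88) facing the bolt, with its fork at (258,47) just ahead of the bolt bar. The other three containers are still in their places. Next is a close look at the fork and bolt alignment.

Run:
```python
from h import *
manip.move_ptp([*(A-.075*BX),.22],down(B+np.pi))
im,W=cloud(); np.save("W3.npy",W)
cv2.imwrite("pics/w3.png",cv2.resize(im[:,:,::-1][20:220,156:356],(600,600),interpolation=cv2.INTER_CUBIC))
base=lambda c: (np.round([(c[:2]-A)@BX,(c[:2]-A)@BY],4).tolist())
for o in blobs(W,.084,.0945,60): print(o,base(o[0]))
d=W-[*A,0]; X=d[...,:2]@BX; Y=d[...,:2]@BY; Z=W[...,2]
for x0 in (-.131,-.128,-.124,-.120):   # prong/bolt cross-sections
    m=(abs(X-x0)<.0012)&(abs(Y)<.02)&(Z>.033)&(Z<.05)
    print(x0,np.sort(Y[m]*1e3).round(1).tolist())
for x0 in (-.150,-.145,-.140):
    m=(abs(X-x0)<.0012)&(abs(Y)<.03)&(Z>.036)&(Z<.05)
    o=np.argsort(Y[m]); print(x0,list(zip((Y[m][o]*1e3).round(1).tolist(),(Z[m][o]*1e3).round(0).tolist())))
```

```text
(array([0.4817, 0.0618, 0.0892]), array([0.019, 0.019]), 367, array([258,  80], dtype=int32)) [-0.1719, 0.0001]
(array([ 0.5494, -0.04  ,  0.0882]), array([0.013, 0.014]), 173, array([181, 185], dtype=int32)) [-0.0746, -0.0739]
(array([0.5982, 0.1003, 0.0881]), array([0.014, 0.014]), 175, array([334, 185], dtype=int32)) [-0.0744, 0.0747]
(array([ 0.6024, -0.0534,  0.0881]), array([0.011, 0.037]), 163, array([192, 236], dtype=int32)) [-0.0202, -0.0692]
(array([0.6466, 0.0754, 0.0893]), array([0.013, 0.026]), 90, array([323, 236], dtype=int32)) [-0.0205, 0.067]
(array([0.6741, 0.0838, 0.0892]), array([0.03 , 0.013]), 98, array([339, 258], dtype=int32)) [0.0027, 0.0839]
(array([ 0.697 , -0.0176,  0.0892]), array([0.034, 0.05 ]), 309, array([256, 296], dtype=int32)) [0.0575, -0.0044]
-0.131 [-11.8, -10.7, -10.7, -9.6, -9.6, -8.6, -8.5, -7.5, -7.5, -6.6, -6.4, 7.4, 7.5, 8.5, 8.5, 9.5, 9.6, 10.6, 10.6, 11.7, 11.7, 12.7]
-0.128 [-11.8, -11.8, -10.7, -9.6, -9.6, -8.6, -8.5, -7.5, -7.5, -6.5, -6.4, 7.4, 7.4, 8.5, 8.5, 9.5, 9.5, 10.6, 10.6, 11.7, 11.7, 12.7, 12.8]
-0.124 [-11.8, -11.7, -10.7, 
[... 2086 characters left out ...]
 (-16.0, 42.0), (-15.0, 41.0), (-14.9, 42.0), (-13.8, 42.0), (-13.8, 43.0), (-12.8, 41.0), (-12.8, 42.0), (-11.7, 42.0), (-11.7, 42.0), (-10.7, 41.0), (-10.7, 42.0), (-9.6, 42.0), (-9.6, 43.0), (-8.6, 40.0), (-8.6, 40.0), (-4.3, 42.0), (-4.3, 42.0), (-3.2, 40.0), (-3.2, 41.0), (-2.2, 41.0), (-2.2, 42.0), (-1.1, 41.0), (-1.1, 41.0), (-0.0, 43.0), (-0.0, 42.0), (1.0, 42.0), (1.0, 42.0), (2.1, 43.0), (2.1, 41.0), (3.2, 42.0), (3.2, 41.0), (4.2, 42.0), (4.2, 41.0), (5.3, 42.0), (9.5, 43.0), (9.6, 41.0), (10.6, 42.0), (10.6, 41.0), (11.6, 43.0), (11.6, 43.0), (12.7, 42.0), (12.8, 41.0), (13.8, 42.0), (13.8, 42.0), (14.8, 43.0), (14.9, 41.0), (15.9, 42.0), (16.0, 41.0), (17.0, 41.0), (17.0, 41.0)]
```

View pics/w3.png

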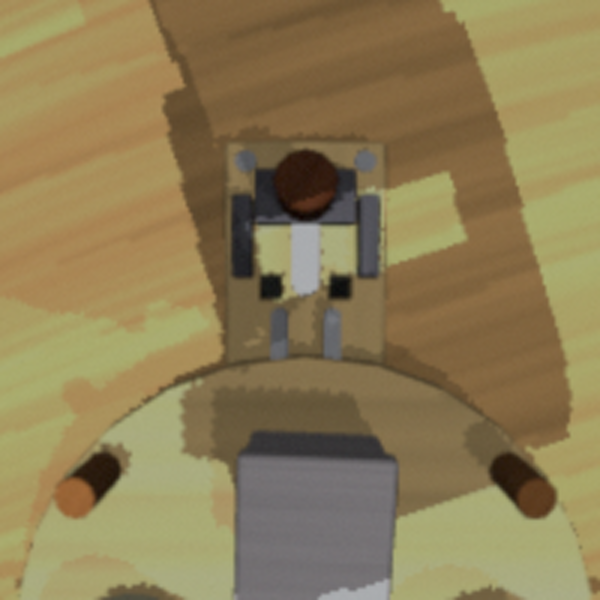

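The fork gap and the bolt bar are both centred at y = +0.5 mm: the prongs are at (280,335) and (332,335) in the crop, the bar at (306,255) and the buffers at (270,287) and (340,287). No correction is needed. I'll push the post home with shut fingers, stepping under force guard.

```bash
cat > push.py <<'E'
from h import *
R=down(B+np.pi)
pos=lambda x,z=.058: [*(A+x*BX+.0003*BY),z]
manip.set_gripper(0,20)
manip.move_ptp(pos(-.225,.18),R); manip.move_l(pos(-.225),R,.12)
f0=manip.current_force()
F=lambda: float(-(manip.current_force()-f0)[:2]@BX)
x=-.225; xc=None; log=[]
while x<-.16:
    f=F(); log.append((round(x*1e3,2),round(f,1)))
    if xc is None and f>1.2: xc=x
    if f>=15: break
    # coarse while free or sliding clear of the buffers, fine near home
    trav=0 if xc is None else x-xc
    if f>5 : st=.0001 if f>10 else .0002
    elif trav>.0145: st=.0003
    else: st=.001
    x+=st; manip.move_l(pos(x),R,.05)
print(log[-45:],xc,manip.current_time())
print("end",F(),manip.current_ee_pos().round(4))
E
python3 push.py
```

```text
[(-200.0, 0.5), (-199.0, 1.1), (-198.0, -0.1), (-197.0, -0.0), (-196.0, 0.0), (-195.0, -0.6), (-194.0, -1.0), (-193.0, 1.5), (-192.0, 3.2), (-191.0, 1.3), (-190.0, 1.7), (-189.0, 1.5), (-188.0, 1.5), (-187.0, 1.4), (-186.0, 2.1), (-185.0, 1.5), (-184.0, 0.3), (-183.0, 2.1), (-182.0, 1.8), (-181.0, 1.8), (-180.0, 1.7), (-179.0, 1.5), (-178.0, 2.4), (-177.7, 2.4), (-177.4, 1.5), (-177.1, 2.5), (-176.8, 1.9), (-176.5, 2.1), (-176.2, 1.6), (-175.9, 2.4), (-175.6, 2.8), (-175.3, 2.7), (-175.0, 2.6), (-174.7, 5.7), (-174.5, 5.4), (-174.3, 7.2), (-174.1, 8.2), (-173.9, 8.7), (-173.7, 9.8), (-173.5, 12.2), (-173.4, 13.4), (-173.3, 12.4), (-173.2, 13.3), (-173.1, 13.8), (-173.0, 15.2)] -0.19299999999999998 37.375
end 15.20050636954523 [0.479  0.0628 0.0579]
```

Run:
```python
from h import *
R=down(B+np.pi); f=[]
for _ in range(6):
    manip.dwell(.2); f.append(round(float(-manip.current_force()[:2]@BX),1))
print(f)
pos=lambda x,z=.058: [*(A+x*BX),z]
manip.move_l(pos(-.215),R,.06); manip.move_l(pos(-.215,.22),R,.15)
manip.move_ptp([*(A-.075*BX),.22],R)
im,W=cloud(); cv2.imwrite("pics/w4.png",cv2.resize(im[:,:,::-1][20:320,106:406],(600,600),interpolation=cv2.INTER_CUBIC))
base=lambda c: (np.round([(c[:2]-A)@BX,(c[:2]-A)@BY],4).tolist())
for o in blobs(W,.084,.0945,150)+blobs(W,.0945,.12,200): print(o[0],o[1],o[2],base(o[0]))
print(manip.current_time())
```

```text
[14.0, 14.8, 14.0, 14.9, 15.2, 13.8]
[0.4987 0.0559 0.0905] [0.019 0.02 ] 382 [-0.1539, 0.0001]
[ 0.5495 -0.0401  0.0881] [0.014 0.014] 179 [-0.0745, -0.074]
[0.598  0.1004 0.0886] [0.014 0.014] 176 [-0.0747, 0.0747]
[ 0.6178 -0.0515  0.0884] [0.041 0.042] 309 [-0.0062, -0.0624]
[0.6472 0.0655 0.0892] [0.014 0.046] 151 [-0.0167, 0.0578]
[0.584  0.0294 0.0987] [0.062 0.062] 2753 [-0.0646, 0.003]
[0.6624 0.0666 0.0962] [0.043 0.055] 327 [-0.0027, 0.0638]
[ 0.6169 -0.0555  0.1048] [0.038 0.047] 1225 [-0.0058, -0.0664]
41.325
```

View pics/w4.png

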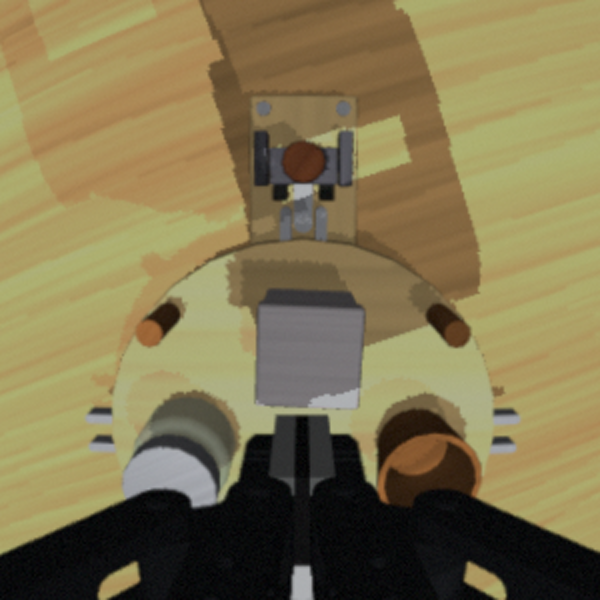

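The picture shows the carriage against the buffers at (303,190) and the nose between the prongs at (303,220). The post is at base x = -0.154, which is home, and the tin stands at y = 3 mm. Handing in.

```bash
python3 -c "
from bench import manip
print(manip.sign_off())"
```

```text
the job is handed in; nothing more can be done
None
```

The square tin faces the front and the bolt is home between its prongs (base x -0.154). I held it there at about 14–15 N for over a second, then let go and handed the job in at about 41 s; no verdict came back.

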